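# Fetch the pinion wheel from behind the porcelain dancer

### The job

The porcelain dancer stands on her marked spot and blocks the niche of the beech stand. Stand her aside on the glass, lay the brass pinion wheel from the niche behind her flat in the empty lined compartment of the open music box, then stand the dancer back on her marked spot. Set both pieces down gently and keep the dancer upright throughout.

Things in the scene. Friction and masses are not known exactly. Their poses are not given: they have to be found in the camera images.
- dancer_center (a point): White porcelain dancer, 129 mm tall, 0.16 kg. Foot 56 mm across; the gown is a plain round column 30 mm across from 38 to 82 mm above the underside of the foot (grip her there); head and raised arms (48 mm across) above. The point is on her axis, 60 mm above the underside; z is up along the axis. She starts on her spot on the stand, heading any and of no matter.
- pinion_center (a point): Toothed brass pinion wheel, 40 mm across, 20 mm thick, 0.16 kg, lying flat in the stand's niche behind the dancer, about 55 mm from her axis. The point is its centre, 10 mm above its underside; z is its axis. Other wheels, a thin one 60 mm and a small one 24 mm across, lie outside the stand and are not wanted.
- stand_spot (a point): Centre of the dancer's spot (inlaid ring, 68 mm) on the fixed beech stand's plate, 8 mm above the glass. x points into the niche, y left, z up. Niche: side walls 60 mm apart from x = 35 to 136 mm, back wall at 129 mm, all 36 mm above the plate; grip the wheel along x. Plate 100 mm wide. Away from the music box the glass is bare for y 60 to 220, x -60 to 60 mm (thin flat mat there): room for the dancer.
- box_in (a point): Fixed walnut music box, left or right of the stand, walls 50 mm high, reaching from the point 85 mm in +-x, 65 mm in +y, 145 mm in -y. The point is the centre of the floor of its empty lined compartment, 6.5 mm above the glass, 154 mm (x) by 114 mm (y); x is towards the lid, y left, z up. Beyond a 42 mm high partition at -y lie comb and cylinder. The full-width lid is fixed open at +x, leaning 20 degrees back, 210 mm high.
Things that resemble listed ones, but are neither listed nor needed, are in the scene too. What is shaped like the part that bears pinion_center but orange is not meant. Of the things shaped like the part that bears dancer_center, the white one is meant.

How it is judged:
By the outcome, as a careful person would: the job done as asked, in the order asked, and still so for the second after the job is handed in, with the robot touching nothing.
It also fails if it takes over 72 s, if anything falls off the work surface, if the arm or the gripper's body presses on something with over 40 N, if the wrist force passes 120 N, or if a joint passes its speed limit or range.

### The arm

A 6-joint arm with a two-finger parallel gripper is mounted at the origin on the work surface. World frame = base frame: x ahead of the robot, y to its left, z up, the work surface at z = 0. Lengths are in m, angles in rad, forces in N, time in s.
With the tool pointing down it reaches from about 0.3 to 0.775 m from the base axis. Payload 14.6 kg.
Tool frame: the origin (TCP) lies midway between the tips of the shut fingers; the grasp point (between the pads) lies 19 mm behind it (grip_point_offset is the distance from the TCP to the grasp point, in m); z points along the fingers, y is the direction in which the jaws open and shut (so a half turn about z gives the same grasp; the last joint's range is limited). The gripper opens to 94 mm and grips with 3 to 60 N. Pads are 16 mm wide; open, the fingers measure 119 mm over their backs; the gripper's body (75 mm by 177 mm) begins 78 mm behind the grasp point.
Start: joints at [-1.383, 0.3, 1.521, -0, 1.321, -0.067], TCP at [0.139, -0.532, 0.205] pointing down, gripper open.
Joint ranges: [-3.03, 3.03], [-0.79, 2.21], [0.23, 2.52], [-1.04, 4.18], [0, 3.07], [-2.55, 2.55]. Speed limits (rad/s): [2.22, 2.22, 2.57, 3.14, 3.14, 3.14].

### API

Orientations are given as a unit quaternion [w, x, y, z].
In Python, from plant import * gives the robot as it stands.
- The arm moves only by the shell command python3 -m handwheel 'ROWS'. ROWS is JSON, a list of rows, each an object with "translation": the shift along the world's x, y, z in m, a list of three; "delta_rot": the turn, a rotation vector about the world's x, y, z in rad, a list of three; "jaw": the opening, from 0 (shut) to 1 (fully open). A call has 1 to 10 rows; each row shifts and turns the commanded pose from where the row before left it; what a row does not reach is not made up. A row lasts 1/8 s, in which the tool goes at most 62.5 mm and 10.7 degrees, less where a joint would pass 70% of its speed; a pose out of reach is approached as far as the arm can. A call is refused whole if a number of a shift passes 0.0625 or a number of a turn 0.188, either way. A call with a gripper value outside its range is refused whole. The fingers move at their own pace and stop on an object; the grip force is fixed at half the most. Time passes only in rows, so rows that do not move let the fingers close. It gives the time, the measured TCP pose, the force and the opening at its end, in the units of the state.
- observe(): the state, without advancing time (a new reading comes with each control period).
- get_image(name): name is "scene" or "top" or "wrist"; returns a dict with "image" (384x512x3 uint8, red, green, blue), "fx", "fy", "cx", "cy" (pixels), "world_from_camera" (4x4, takes a point from camera to world coordinates). Camera axes: x right, y down, z forward; pixel columns grow to the right and rows downward; lengths in m; the calibration is good to about 2 mm. A picture is of the moment at which its call begins. There is no depth.
- job_done(): hands the job in, once; it reports no verdict.
Trained networks look in a picture, given as the dict that the camera call returned (one of the last four; its "shot" number tells which), for a name from the list of things; names that differ only in an ending like _2 or _b are one class to them, and where a whole thing is asked for, a point or a joint stands for the part that bears it (a point fixed in the world has none). Each returns a list of dicts, best first, with "p" (0 to 1); they miss things now and then, are a little off and sometimes report something else, mostly with a low value. They report only what shows in the picture. A call takes as long as a camera call. They do not tell look-alikes from the thing itself.
- spot_in(picture, query): "xyz" ([x, y, z] in m, in world coordinates, good to about 4 mm: the middle of the surface that is visible of it).
- outline_of(picture, query): "pixels" (384x512 bool, what is visible of it).
The state is a dict: "t": time; "qpos": joint angles; "qd": joint speeds; "effort": joint torques, N m; "tool_pos": TCP position; "ee_rot": TCP orientation; "force": force on the tool from outside, world axes, zero at the start; "torque": the same for the moment, N m; "finger_gap": opening from 0.0 (shut) to 1.0 (fully open).
Only numpy, scipy, OpenCV 4.12 (cv2) and the standard library are available. Lean on these libraries where they do the work, as an engineer would, in place of code of your own. Each camera call takes 0.05 s, during which the arm holds its last target.

## Working session

There is one attempt and no reset: what is moved stays moved. The work goes in short steps, Python scripts to look and compute and a shell command to move; the robot and the scene stay as the last step left them, time stands still between calls to the robot, and variables do not carry over. Pictures are saved under pics/ and viewed, and the job is handed in when it is done.

```bash
ls; mkdir -p pics; cat > h.py <<'E'
from plant import *
import numpy as np, cv2
def save(p,n): cv2.imwrite('pics/'+n+'.png',cv2.cvtColor(p['image'],cv2.COLOR_RGB2BGR))
def proj(p,X):
    T=np.linalg.inv(np.array(p['world_from_camera'])); c=T[:3,:3]@np.array(X)+T[:3,3]
    return np.array([p['fx']*c[0]/c[2]+p['cx'],p['fy']*c[1]/c[2]+p['cy']])
def ray(p,u,v):
    T=np.array(p['world_from_camera']); d=T[:3,:3]@np.array([(u-p['cx'])/p['fx'],(v-p['cy'])/p['fy'],1]); return T[:3,3],d
def atz(p,u,v,z):
    o,d=ray(p,u,v); return o+d*(z-o[2])/d[2]
def tri(obs):
    A=np.zeros((3,3));b=np.zeros(3)
    for p,u,v in obs:
        o,d=ray(p,u,v);d=d/np.linalg.norm(d);M=np.eye(3)-np.outer(d,d);A+=M;b+=M@o
    return np.linalg.solve(A,b)
E
python3 - <<'E'
from h import *
np.set_printoptions(precision=4,suppress=True)
for n in ['scene','top','wrist']:
    p=get_image(n); save(p,n+'0'); print(n,p['fx'],p['cx'],p['cy']); print(np.array(p['world_from_camera']))
    for q in ['dancer_center','pinion_center','stand_spot','box_in']:
        try: print(q,[(np.round(r['xyz'],3),round(r['p'],2)) for r in spot_in(p,q)])
        except Exception as e: print(q,e)
print(observe())
E
```

```text
pics
scene 431.9304726655098 253.56562460631167 188.78381123224005
[[-0.1661  0.835  -0.5246  0.9561]
 [ 0.9861  0.1418 -0.0865  0.0983]
 [ 0.0022 -0.5317 -0.8469  0.7568]
 [ 0.      0.      0.      1.    ]]
dancer_center [(array([0.449, 0.063, 0.043]), 0.92), (array([0.561, 0.009, 0.061]), 0.6)]
pinion_center [(array([0.607, 0.006, 0.029]), 0.9), (array([0.592, 0.118, 0.017]), 0.66)]
stand_spot [(array([0.63 , 0.013, 0.01 ]), 0.65)]
box_in [(array([0.561, 0.3  , 0.032]), 0.57)]
top 440.0176329657551 255.0106443172642 199.8514900446422
[[ 0.0159 -0.9809  0.194   0.3169]
 [-0.9997 -0.0122  0.0206  0.0435]
 [-0.0179 -0.1942 -0.9808  1.1221]
 [ 0.      0.      0.      1.    ]]
dancer_center [(array([0.436, 0.063, 0.029]), 0.73), (array([0.544, 0.004, 0.047]), 0.6)]
pinion_center [(array([0.606, 0.007, 0.022]), 0.69), (array([0.586, 0.117, 0.019]), 0.65)]
stand_spot [(array([0.611, 0.008, 0.006]), 0.8)]
box_in [(array([0.623, 0.299, 0.049]), 0.68)]
wrist 320.8051039821497 254.49843454331926 191.63262067518568
[[ 0.2528 -0.9396 -0.2307  0.2055]
 [-0.9675 -0.2456 -0.06   -0.5138]
 [-0.0003  0.2384 -0.9712  0.3848]
 [ 0.      0.      0.      1.    ]]
dancer_center []
pinion_center []
stand_spot []
box_in []
{'t': 0.75, 'qpos': array([-1.3826,  0.2999,  1.521 ,  0.    ,  1.3207, -0.0666]), 'qd': array([-0.0002,  0.0006,  0.0006,  0.0011,  0.0006,  0.0005]), 'effort': array([  0.0001, -53.1608, -35.2896,   0.0708,   0.0213,   0.    ]), 'tool_pos': array([ 0.1386, -0.5322,  0.2054]), 'ee_rot': array([-0.    ,  0.9919,  0.1271,  0.    ]), 'force': array([ 0.2503, -0.1669,  0.2318]), 'torque': array([-0.0683, -0.0262, -0.0017]), 'finger_gap': 0.9971506084328264}
```

View pics/scene0.png

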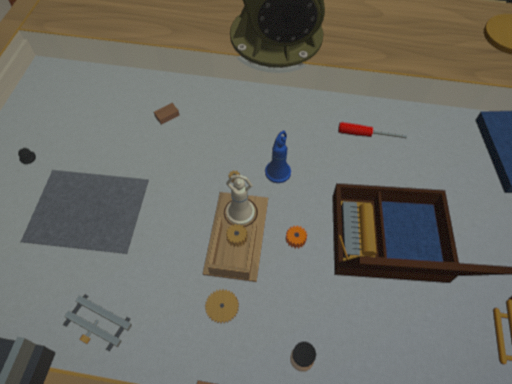

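View pics/top0.png

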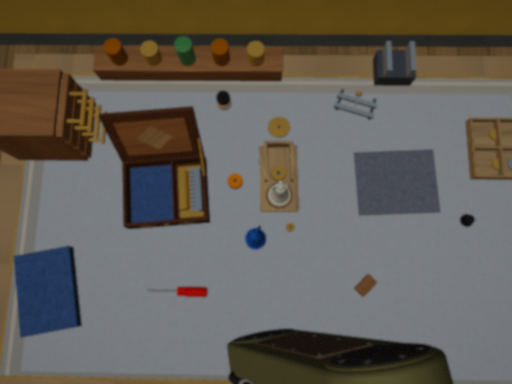

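```bash
python3 - <<'E'
from h import *
a=get_image('scene');b=get_image('top')
A=cv2.resize(a['image'][150:320,180:480],None,fx=2.6,fy=2.6,interpolation=cv2.INTER_CUBIC)
B=cv2.resize(b['image'][90:260,100:320],None,fx=3.5,fy=3.5,interpolation=cv2.INTER_CUBIC)
save({'image':A},'sc1');save({'image':B},'tc1')
E
```

```text
(no output)
```

View pics/sc1.png

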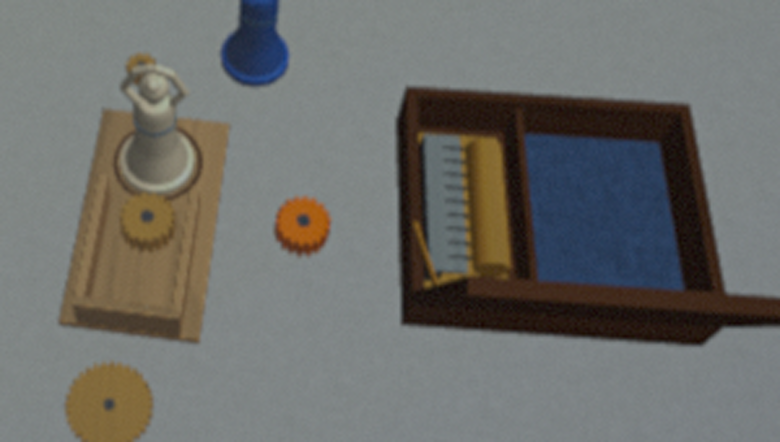

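View pics/tc1.png

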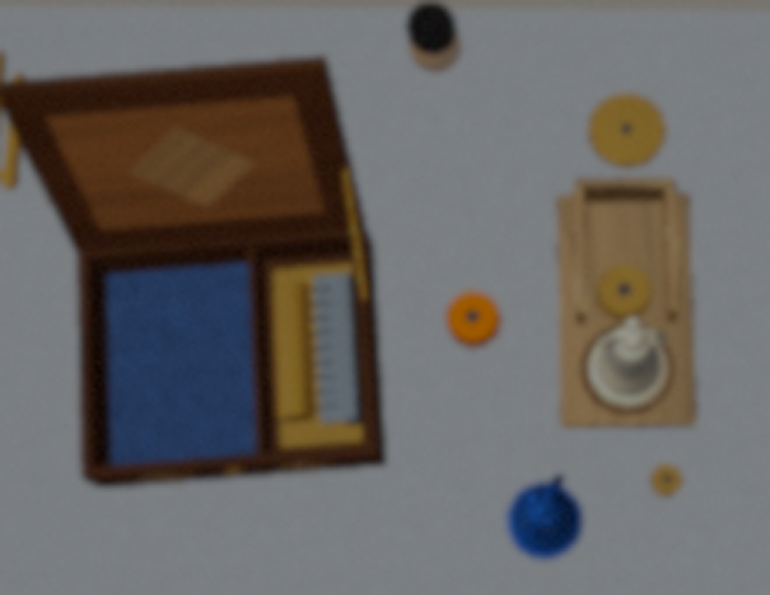

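```bash
python3 - <<'E'
from h import *
np.set_printoptions(precision=4,suppress=True)
a=get_image('scene');b=get_image('top')
def T(x,y,z): return atz(b,100+x/3.5,90+y/3.5,z)
def S(x,y,z): return atz(a,180+x/2.6,150+y/2.6,z)
print('plate T',T(558,197,.008),T(690,197,.008),T(562,425,.008),T(694,425,.008))
print('plate S',S(104,110,.008),S(230,124,.008),S(60,323,.008),S(200,341,.008))
print('ring',T(627,370,.008),S(157,165,.008))
print('nails',T(581,318,.044),T(672,318,.044))
print('pinion',T(624,290,.028),S(147,215,.028))
print('floorT',T(105,270,.0065),T(250,262,.0065),T(257,458,.0065),T(107,467,.0065))
print('floorS',S(525,135,.0065),S(660,142,.0065),S(685,290,.0065))
print('mat',[atz(b,*q,0) for q in [(355,153),(434,150),(439,212),(359,215)]])
print('blue',T(545,520,.0),S(255,62,.0))
print('blue out', [ (r['xyz'],r['p']) for r in spot_in(b,'dancer_center')])
E
```

```text
plate T [0.6818 0.0575 0.008 ] [ 0.6828 -0.0421  0.008 ] [0.5071 0.0521 0.008 ] [ 0.5084 -0.0445  0.008 ]
plate S [ 0.5121 -0.0442  0.008 ] [0.5082 0.055  0.008 ] [ 0.6888 -0.0383  0.008 ] [0.6854 0.0604 0.008 ]
ring [0.5489 0.0047 0.008 ] [0.5534 0.0057 0.008 ]
nails [0.5792 0.0393 0.044 ] [ 0.58   -0.0261  0.044 ]
pinion [0.6046 0.0079 0.028 ] [0.6057 0.0085 0.028 ]
floorT [0.6214 0.3981 0.0065] [0.6288 0.2887 0.0065] [0.4799 0.2757 0.0065] [0.4718 0.3859 0.0065]
floorS [0.4789 0.2817 0.0065] [0.4678 0.3846 0.0065] [0.5896 0.3957 0.0065]
mat [array([ 0.6684, -0.1954,  0.    ]), array([ 0.6788, -0.4033,  0.    ]), array([ 0.5129, -0.4057,  0.    ]), array([ 0.5024, -0.201 ,  0.    ])]
blue [0.438  0.0637 0.    ] [ 0.4419  0.0659 -0.    ]
blue out [([0.5425, 0.0021, 0.0437], 0.93), ([0.4324, 0.0597, 0.0294], 0.58)]
```

```bash
python3 -m handwheel '[{"translation":[0.02,0.03,0.01],"delta_rot":[0,0,0],"jaw":1},{"translation":[0.03,0.04,0.01],"delta_rot":[0,0,-0.03],"jaw":1},{"translation":[0.03,0.04,0.01],"delta_rot":[0,0,-0.03],"jaw":1},{"translation":[0.03,0.04,0.01],"delta_rot":[0,0,-0.03],"jaw":1},{"translation":[0.03,0.04,0.01],"delta_rot":[0,0,-0.03],"jaw":1},{"translation":[0.03,0.04,0.01],"delta_rot":[0,0,-0.03],"jaw":1},{"translation":[0.03,0.04,0],"delta_rot":[0,0,-0.03],"jaw":1},{"translation":[0.03,0.04,0],"delta_rot":[0,0,-0.03],"jaw":1},{"translation":[0.03,0.04,0],"delta_rot":[0,0,-0.013],"jaw":1},{"translation":[0.03,0.04,0],"delta_rot":[0,0,0],"jaw":1}]'
```

```text
t: 2.25
tool_pos: [0.4294, -0.1408, 0.2657]
ee_rot: [0.0, 1.0, 0.016, 0.0]
force: [0.1, -0.6, -0.1]
finger_gap: 1.0
```

```bash
python3 -m handwheel '[{"translation":[0.03,0.037,0],"delta_rot":[0,0,0],"jaw":1},{"translation":[0.03,0.037,0],"delta_rot":[0,0,0],"jaw":1},{"translation":[0.03,0.036,0],"delta_rot":[0,0,0],"jaw":1},{"translation":[0.03,0.036,0],"delta_rot":[0,0,0],"jaw":1},{"translation":[0,0,0],"delta_rot":[0,0,0],"jaw":1},{"translation":[0,0,0],"delta_rot":[0,0,0],"jaw":1}]'
python3 - <<'E'
from h import *
np.set_printoptions(precision=4,suppress=True)
p=get_image('wrist');save(p,'w1');print(np.array(p['world_from_camera']))
import pickle;pickle.dump(p,open('w1.pkl','wb'))
s=get_image('scene');pickle.dump(s,open('s1.pkl','wb'))
for q in ['dancer_center','pinion_center','stand_spot','box_in']:
    print(q,[(np.round(r['xyz'],3),round(r['p'],2),np.round(proj(p,r['xyz']))) for r in spot_in(p,q)])
o=observe();print(o['tool_pos'],o['ee_rot'],o['qpos'])
E
```

```text
t: 3.0
tool_pos: [0.5483, 0.0035, 0.2653]
ee_rot: [0.0, 1.0, 0.016, -0.0]
force: [-0.4, -0.9, -1.1]
finger_gap: 1.003
[[ 0.0328 -0.9705 -0.2388  0.6174]
 [-0.9995 -0.0319 -0.0074  0.0067]
 [-0.0004  0.2389 -0.971   0.4446]
 [ 0.      0.      0.      1.    ]]
dancer_center [(array([ 0.561, -0.   ,  0.084]), 0.91, array([259., 164.])), (array([0.451, 0.06 , 0.05 ]), 0.87, array([210., 242.]))]
pinion_center [(array([0.6  , 0.005, 0.027]), 0.87, array([255., 127.])), (array([0.586, 0.11 , 0.02 ]), 0.61, array([175., 135.]))]
stand_spot [(array([0.629, 0.009, 0.009]), 0.93, array([253., 104.]))]
box_in [(array([0.58 , 0.241, 0.031]), 0.9, array([ 70., 137.]))]
[0.5484 0.0032 0.2657] [0.     0.9999 0.0155 0.0002] [-0.061   0.2572  1.4357 -0.      1.4483  1.4789]
```

View pics/w1.png

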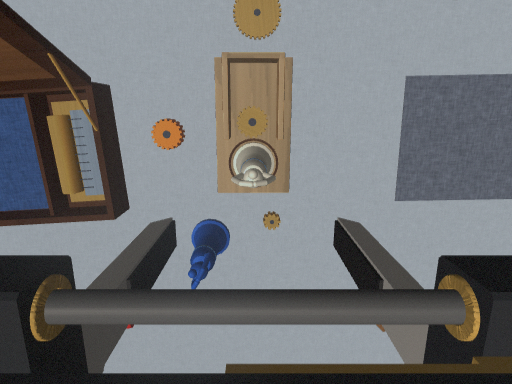

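```bash
python3 - <<'E'
import pickle
import numpy as np,cv2
p=pickle.load(open('w1.pkl','rb'))
B=cv2.resize(p['image'][40:200,190:320],None,fx=3.7,fy=3.7,interpolation=cv2.INTER_CUBIC)
cv2.imwrite('pics/w1c.png',cv2.cvtColor(B,cv2.COLOR_RGB2BGR))
E
```

```text
(no output)
```

View pics/w1c.png

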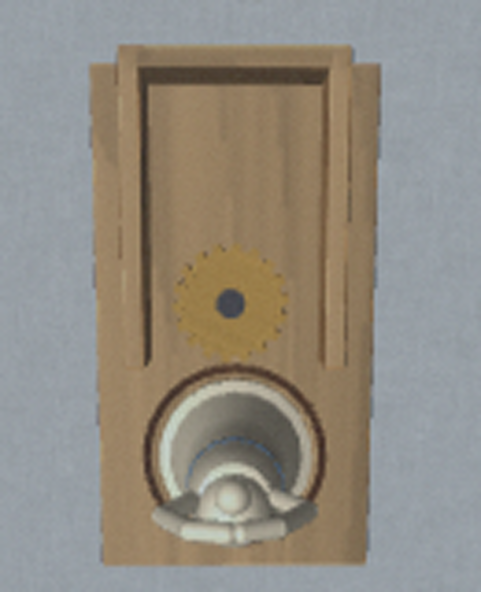

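```bash
python3 - <<'E'
from h import *
import pickle
np.set_printoptions(precision=4,suppress=True)
p=pickle.load(open('w1.pkl','rb'));s=pickle.load(open('s1.pkl','rb'));t=get_image('top')
W=lambda x,y:(190+x/3.7,40+y/3.7)
ring=atz(p,*W(236,453),.008);pin=atz(p,*W(231,303),.028)
print('ring',ring,'pin',pin,'dist',np.linalg.norm((ring-pin)[:2]))
print('plate low',[atz(p,*W(*q),.008) for q in [(104,562),(367,562),(90,65),(381,65)]])
print('pin tri W+S',tri([(p,*W(231,303)),(s,180+147/2.6,150+215/2.6)]),'W+T',tri([(p,*W(231,303)),(t,100+624/3.5,90+290/3.5)]))
print('foot tri W+S',tri([(p,*W(236,454)),(s,180+157/2.6,150+163/2.6)]))
print('TCP px',proj(p,observe()['tool_pos']))
print('axis px check: gown z.068',proj(p,[ring[0],ring[1],.137]),W(230,497))
print('box T+S', tri([(t,100+105/3.5,90+270/3.5),(s,180+685/2.6,150+290/2.6)]), tri([(t,100+107/3.5,90+467/3.5),(s,180+660/2.6,150+142/2.6)]))
E
```

```text
ring [0.5512 0.0057 0.008 ] pin [0.606  0.0091 0.028 ] dist 0.05489461484761686
plate low [array([0.508 , 0.0543, 0.008 ]), array([ 0.5113, -0.0453,  0.008 ]), array([0.6838, 0.0601, 0.008 ]), array([ 0.687 , -0.0398,  0.008 ])]
pin tri W+S [0.6061 0.0089 0.0289] W+T [0.6058 0.0085 0.0236]
foot tri W+S [0.5507 0.0054 0.0063]
TCP px [256.5075 232.5772]
axis px check: gown z.068 [253.4412 182.2367] (252.16216216216216, 174.32432432432432)
box T+S [0.6096 0.3822 0.0478] [0.471  0.3835 0.0116]
```

```bash
python3 -m handwheel '[{"translation":[0.0026,0.0023,-0.02],"delta_rot":[0,0,0],"jaw":1},{"translation":[0,0,-0.035],"delta_rot":[0,0,0],"jaw":1},{"translation":[0,0,-0.035],"delta_rot":[0,0,0],"jaw":1},{"translation":[0,0,-0.035],"delta_rot":[0,0,0],"jaw":1},{"translation":[0,0,-0.03],"delta_rot":[0,0,0],"jaw":1},{"translation":[0,0,-0.03],"delta_rot":[0,0,0],"jaw":1},{"translation":[0,0,-0.02],"delta_rot":[0,0,0],"jaw":1},{"translation":[0,0,-0.01],"delta_rot":[0,0,0],"jaw":1},{"translation":[0,0,0],"delta_rot":[0,0,0],"jaw":1},{"translation":[0,0,0],"delta_rot":[0,0,0],"jaw":0.55}]'
python3 - <<'E'
from h import *
p=get_image('wrist');save(p,'w2')
p=get_image('scene');save({'image':cv2.resize(p['image'][120:300,170:330],None,fx=3,fy=3)},'s2')
print(observe()['tool_pos'])
E
```

```text
t: 4.6
tool_pos: [0.5517, 0.006, 0.0514]
ee_rot: [0.0, 1.0, 0.016, 0.001]
force: [0.0, 0.5, 0.1]
finger_gap: 0.924
[0.55164286 0.00603413 0.05129098]
```

View pics/w2.png

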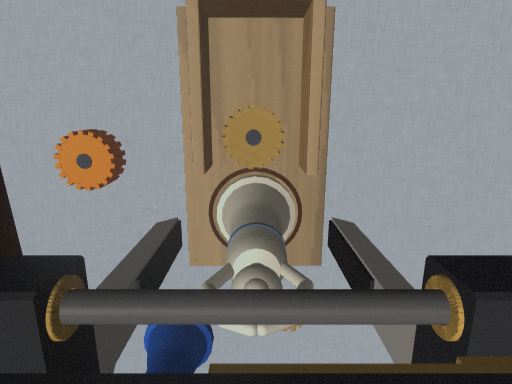

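View pics/s2.png

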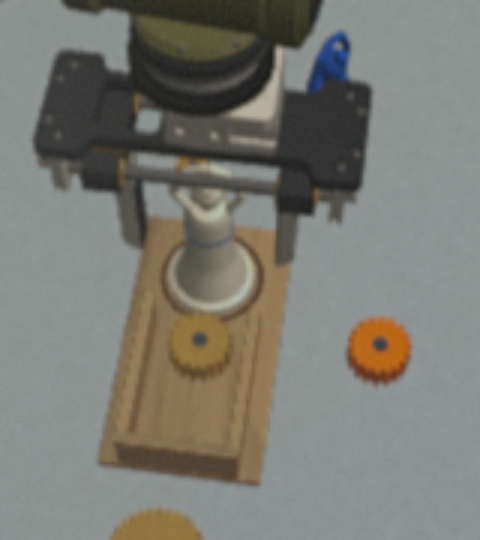

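```bash
python3 -m handwheel '[{"translation":[0,0,0],"delta_rot":[0,0,0],"jaw":0.38},{"translation":[0,0,0],"delta_rot":[0,0,0],"jaw":0.35},{"translation":[0,0,0],"delta_rot":[0,0,0],"jaw":0.3},{"translation":[0,0,0],"delta_rot":[0,0,0],"jaw":0.2},{"translation":[0,0,0],"delta_rot":[0,0,0],"jaw":0.1},{"translation":[0,0,0],"delta_rot":[0,0,0],"jaw":0},{"translation":[0,0,0],"delta_rot":[0,0,0],"jaw":0},{"translation":[0,0,0],"delta_rot":[0,0,0],"jaw":0}]'
```

```text
t: 5.7
tool_pos: [0.5512, 0.0061, 0.0504]
ee_rot: [-0.0, 1.0, 0.016, 0.0]
force: [0.4, 0.3, -0.7]
finger_gap: 0.486
```

```bash
python3 -m handwheel '[{"translation":[0,0,0],"delta_rot":[0,0,0],"jaw":0},{"translation":[0,0,0],"delta_rot":[0,0,0],"jaw":0},{"translation":[0,0,0],"delta_rot":[0,0,0],"jaw":0},{"translation":[0,0,0],"delta_rot":[0,0,0],"jaw":0},{"translation":[0,0,0],"delta_rot":[0,0,0],"jaw":0}]'
```

```text
t: 6.32
tool_pos: [0.5512, 0.0061, 0.0505]
ee_rot: [-0.0, 1.0, 0.016, 0.0]
force: [0.3, 1.1, -0.7]
finger_gap: 0.492
```

```bash
python3 - <<'E'
from h import *
p=get_image('wrist');save(p,'w3')
p=get_image('scene');save({'image':cv2.resize(p['image'][150:250,200:290],None,fx=6,fy=6)},'s3')
E
```

```text
(no output)
```

View pics/w3.png

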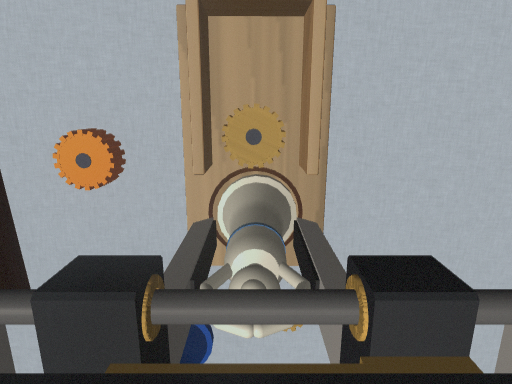

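View pics/s3.png

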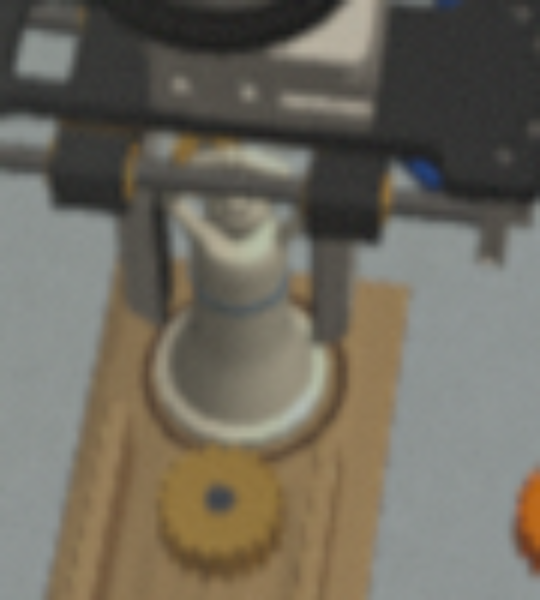

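```bash
python3 -m handwheel '[{"translation":[0,0,0],"delta_rot":[0,0,0],"jaw":1},{"translation":[0,0,0],"delta_rot":[0,0,0],"jaw":1},{"translation":[0,0,0],"delta_rot":[0,0,0],"jaw":1},{"translation":[0,0,0.01],"delta_rot":[0,0,0.07],"jaw":1},{"translation":[0,0,0],"delta_rot":[0,0,0.15],"jaw":1},{"translation":[0,0,0],"delta_rot":[0,0,0.15],"jaw":1},{"translation":[0,0,0],"delta_rot":[0,0,0.15],"jaw":1},{"translation":[0,0,0],"delta_rot":[0,0,0.15],"jaw":1},{"translation":[0,0,0],"delta_rot":[0,0,0.15],"jaw":1},{"translation":[0,0,0],"delta_rot":[0,0,0.15],"jaw":1}]'
python3 -m handwheel '[{"translation":[0,0,0],"delta_rot":[0,0,0.15],"jaw":1},{"translation":[0,0,0],"delta_rot":[0,0,0.15],"jaw":1},{"translation":[0,0,0],"delta_rot":[0,0,0.15],"jaw":1},{"translation":[0,0,0],"delta_rot":[0,0,0.15],"jaw":1},{"translation":[0,0,0],"delta_rot":[0,0,0.15],"jaw":1},{"translation":[0,0,0],"delta_rot":[0,0,0],"jaw":1}]'
python3 - <<'E'
from h import *
p=get_image('wrist');save(p,'w4')
p=get_image('scene');save({'image':cv2.resize(p['image'][120:270,160:330],None,fx=3.5,fy=3.5)},'s4')
print(observe()['tool_pos'],observe()['ee_rot'],observe()['qpos'])
E
```

```text
t: 7.68
tool_pos: [0.5513, 0.006, 0.0605]
ee_rot: [0.0, 0.876, 0.482, 0.0]
force: [1.1, 0.3, -1.0]
finger_gap: 1.001
t: 8.43
tool_pos: [0.5512, 0.006, 0.0605]
ee_rot: [0.0, 0.641, 0.768, 0.0]
force: [-0.2, -0.5, 0.8]
finger_gap: 0.997
[0.55124285 0.00604114 0.06045011] [2.53221625e-05 6.41664089e-01 7.66985786e-01 1.13095244e-05] [-5.54756337e-02  4.65141041e-01  1.65697874e+00 -1.42830326e-05
  1.01941876e+00 -2.32932580e-01]
```

View pics/w4.png

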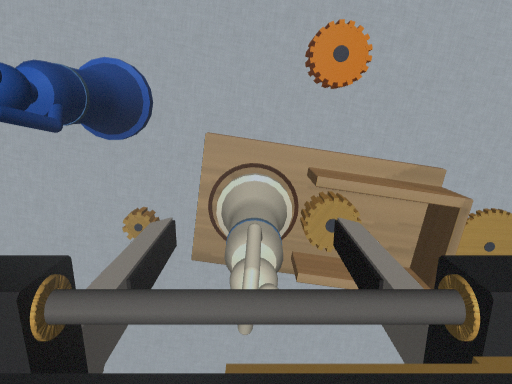

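View pics/s4.png

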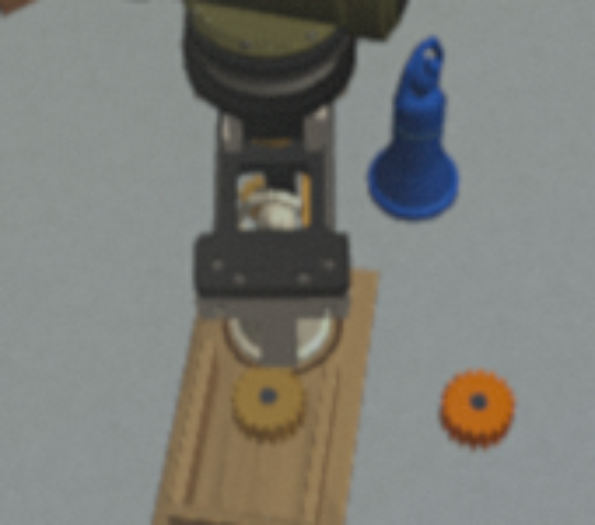

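```bash
python3 -m handwheel '[{"translation":[0,0,0],"delta_rot":[0,0,-0.147],"jaw":1},{"translation":[0,0,-0.006],"delta_rot":[0,0,0],"jaw":0.7},{"translation":[0,0,-0.004],"delta_rot":[0,0,0],"jaw":0.5},{"translation":[0,0,0],"delta_rot":[0,0,0],"jaw":0.4},{"translation":[0,0,0],"delta_rot":[0,0,0],"jaw":0.3},{"translation":[0,0,0],"delta_rot":[0,0,0],"jaw":0.1},{"translation":[0,0,0],"delta_rot":[0,0,0],"jaw":0},{"translation":[0,0,0],"delta_rot":[0,0,0],"jaw":0},{"translation":[0,0,0],"delta_rot":[0,0,0],"jaw":0},{"translation":[0,0,0],"delta_rot":[0,0,0],"jaw":0}]'
python3 - <<'E'
from h import *
p=get_image('wrist');save(p,'w5')
print(observe())
E
```

```text
t: 9.78
tool_pos: [0.5512, 0.0061, 0.0505]
ee_rot: [0.0, 0.695, 0.719, -0.0]
force: [-0.7, -0.3, 0.3]
finger_gap: 0.315
{'t': 9.825, 'qpos': array([-5.54650855e-02,  4.79651625e-01,  1.66256294e+00,  1.62616626e-05,
        9.99396753e-01, -8.94586153e-02]), 'qd': array([ 0.00043395,  0.00047941,  0.0010776 ,  0.00013067,  0.00050837,
       -0.00100273]), 'effort': array([ 6.99889406e-04, -5.71326184e+01, -2.95419717e+01,  6.75014569e-02,
       -8.17865110e-02,  6.21195559e-04]), 'tool_pos': array([0.55122198, 0.00605511, 0.05047463]), 'ee_rot': array([-1.15334633e-05,  6.94989858e-01,  7.19019539e-01, -9.31178282e-07]), 'force': array([-0.70963661, -0.8592937 ,  0.7310735 ]), 'torque': array([-0.00931754, -0.02131846,  0.02428346]), 'finger_gap': 0.31628393300610125}
```

View pics/w5.png

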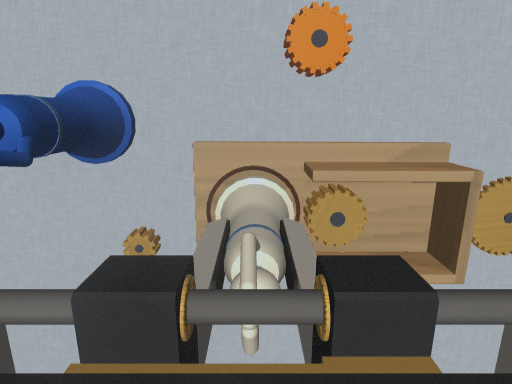

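```bash
python3 -m handwheel '[{"translation":[0,0,0.004],"delta_rot":[0,0,0],"jaw":0},{"translation":[0,0,0.012],"delta_rot":[0,0,0],"jaw":0},{"translation":[0,0,0.02],"delta_rot":[0,0,0],"jaw":0},{"translation":[0,-0.005,0.014],"delta_rot":[0,0,0],"jaw":0},{"translation":[0,-0.02,0],"delta_rot":[0,0,0],"jaw":0},{"translation":[0,-0.03,0],"delta_rot":[0,0,0],"jaw":0},{"translation":[0,-0.03,0],"delta_rot":[0,0,0],"jaw":0},{"translation":[0,-0.025,-0.01],"delta_rot":[0,0,0],"jaw":0},{"translation":[0,-0.01,-0.014],"delta_rot":[0,0,0],"jaw":0},{"translation":[0,0,-0.014],"delta_rot":[0,0,0],"jaw":0}]'
python3 - <<'E'
from h import *
p=get_image('scene');save({'image':cv2.resize(p['image'][120:270,100:290],None,fx=4,fy=4)},'s6')
print(observe()['finger_gap'],observe()['force'])
E
```

```text
t: 11.08
tool_pos: [0.5508, -0.1145, 0.061]
ee_rot: [-0.0, 0.695, 0.719, -0.0]
force: [0.1, 0.6, -2.7]
finger_gap: 0.315
0.31281183368612947 [-1.60025579 -0.10909657 -4.41511201]
```

View pics/s6.png

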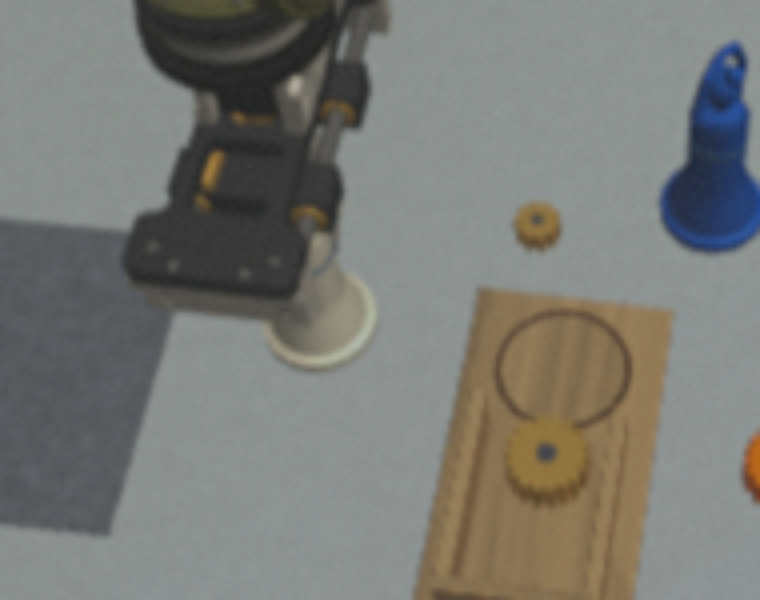

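```bash
python3 -m handwheel '[{"translation":[0,0,-0.006],"delta_rot":[0,0,0],"jaw":0},{"translation":[0,0,-0.006],"delta_rot":[0,0,0],"jaw":0},{"translation":[0,0,-0.004],"delta_rot":[0,0,0],"jaw":0},{"translation":[0,0,-0.002],"delta_rot":[0,0,0],"jaw":0},{"translation":[0,0,0],"delta_rot":[0,0,0],"jaw":0}]'
```

```text
t: 11.75
tool_pos: [0.5513, -0.1139, 0.0445]
ee_rot: [0.0, 0.695, 0.719, 0.0]
force: [-0.3, -0.2, -1.7]
finger_gap: 0.31
```

```bash
python3 -m handwheel '[{"translation":[0,0,-0.001],"delta_rot":[0,0,0],"jaw":0},{"translation":[0,0,-0.001],"delta_rot":[0,0,0],"jaw":0},{"translation":[0,0,0],"delta_rot":[0,0,0],"jaw":0}]'
```

```text
t: 12.12
tool_pos: [0.5513, -0.114, 0.0425]
ee_rot: [0.0, 0.695, 0.719, 0.0]
force: [0.5, -0.5, -2.2]
finger_gap: 0.31
```

```bash
python3 -m handwheel '[{"translation":[0,0,-0.0005],"delta_rot":[0,0,0],"jaw":0},{"translation":[0,0,-0.0005],"delta_rot":[0,0,0],"jaw":0},{"translation":[0,0,0],"delta_rot":[0,0,0],"jaw":0}]'
```

```text
t: 12.5
tool_pos: [0.5513, -0.114, 0.0424]
ee_rot: [0.0, 0.695, 0.719, 0.0]
force: [-6.0, 1.6, 11.3]
finger_gap: 0.317
```

```bash
python3 -m handwheel '[{"translation":[0,0,0.0007],"delta_rot":[0,0,0],"jaw":0},{"translation":[0,0,0],"delta_rot":[0,0,0],"jaw":0.34},{"translation":[0,0,0],"delta_rot":[0,0,0],"jaw":0.4},{"translation":[0,0,0],"delta_rot":[0,0,0],"jaw":0.6},{"translation":[0,0,0],"delta_rot":[0,0,0],"jaw":1},{"translation":[0,0,0],"delta_rot":[0,0,0],"jaw":1},{"translation":[0,0,0],"delta_rot":[0,0,0],"jaw":1}]'
python3 - <<'E'
from h import *
p=get_image('wrist');save(p,'w7')
p=get_image('scene');save({'image':cv2.resize(p['image'][120:270,100:290],None,fx=4,fy=4)},'s7')
E
```

```text
t: 13.38
tool_pos: [0.5512, -0.1139, 0.0422]
ee_rot: [0.0, 0.695, 0.719, 0.0]
force: [0.2, 0.2, -0.8]
finger_gap: 0.788
```

View pics/w7.png

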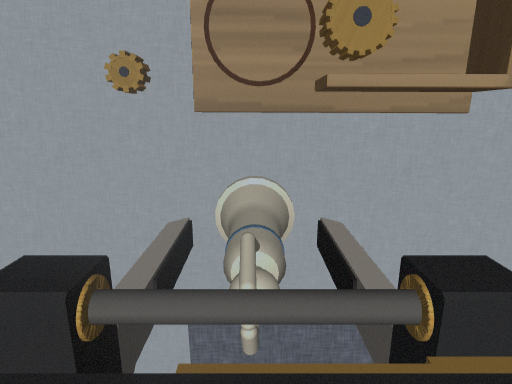

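View pics/s7.png

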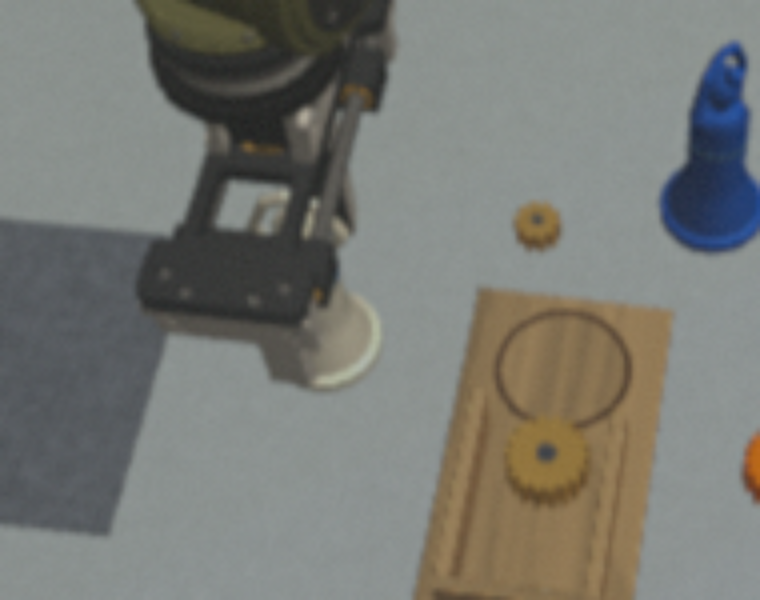

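```bash
python3 -m handwheel '[{"translation":[0,0,0.01],"delta_rot":[0,0,0],"jaw":1},{"translation":[0,0,0.03],"delta_rot":[0,0,0],"jaw":1},{"translation":[0,0,0.04],"delta_rot":[0,0,0],"jaw":1},{"translation":[0,0,0.045],"delta_rot":[0,0,0],"jaw":1},{"translation":[0,0.01,0.03],"delta_rot":[0,0,0],"jaw":1},{"translation":[0.018,0.037,0],"delta_rot":[0,0,0],"jaw":1},{"translation":[0.018,0.037,0],"delta_rot":[0,0,0],"jaw":1},{"translation":[0.018,0.039,0],"delta_rot":[0,0,0],"jaw":1},{"translation":[0,0,0],"delta_rot":[0,0,0],"jaw":1},{"translation":[0,0,0],"delta_rot":[0,0,0],"jaw":1}]'
python3 - <<'E'
from h import *
import pickle
np.set_printoptions(precision=4,suppress=True)
p=get_image('wrist');save(p,'w8');pickle.dump(p,open('w8.pkl','wb'))
for q in ['pinion_center','stand_spot','box_in']:
    print(q,[(np.round(r['xyz'],3),round(r['p'],2),np.round(proj(p,r['xyz']))) for r in spot_in(p,q)])
s=get_image('scene');save({'image':cv2.resize(s['image'][120:270,100:290],None,fx=4,fy=4)},'s8');pickle.dump(s,open('s8.pkl','wb'))
E
```

```text
t: 14.72
tool_pos: [0.605, 0.0087, 0.1975]
ee_rot: [0.0, 0.695, 0.719, -0.0]
force: [-0.4, 0.6, 0.9]
finger_gap: 1.004
pinion_center [(array([0.589, 0.113, 0.019]), 0.95, array([243.,  79.])), (array([0.604, 0.009, 0.026]), 0.85, array([254., 177.]))]
stand_spot [(array([0.602, 0.012, 0.01 ]), 0.6, array([251., 172.]))]
box_in [(array([0.51 , 0.179, 0.006]), 0.56, array([169.,  10.]))]
```

View pics/w8.png

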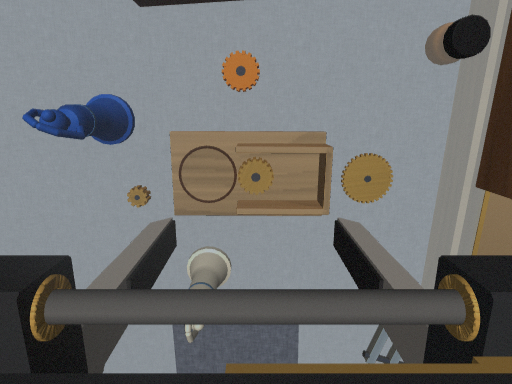

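View pics/s8.png

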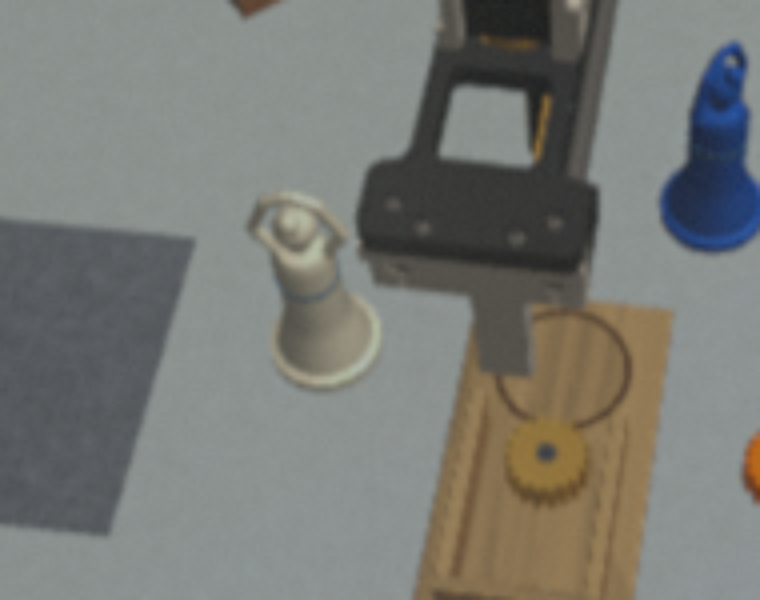

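```bash
python3 - <<'E'
from h import *
import pickle
np.set_printoptions(precision=4,suppress=True)
p=pickle.load(open('w8.pkl','rb'));s=pickle.load(open('s8.pkl','rb'))
print('ring',atz(p,207.7,174.5,.008),'S',atz(s,100+564/4,120+367/4,.008), tri([(p,207.7,174.5),(s,100+564/4,120+367/4)]))
print('pin',atz(p,256,177.5,.028),'S',atz(s,100+546/4,120+453/4,.028),tri([(p,256,177.5),(s,100+546/4,120+453/4)]))
# dark ring pixels fit
im=p['image'][140:210,170:245].astype(int); g=im.sum(2)
cv2.imwrite('pics/w8c.png',cv2.cvtColor(cv2.resize(p['image'][120:225,160:340],None,fx=4.4,fy=4.4,interpolation=cv2.INTER_CUBIC),cv2.COLOR_RGB2BGR))
print(observe()['tool_pos'])
E
```

```text
ring [0.5508 0.0068 0.008 ] S [0.5494 0.0062 0.008 ] [0.5511 0.0069 0.0109]
pin [0.6071 0.0092 0.028 ] S [0.6069 0.0087 0.028 ] [0.607  0.0089 0.0281]
[0.6051 0.0083 0.1974]
```

View pics/w8c.png

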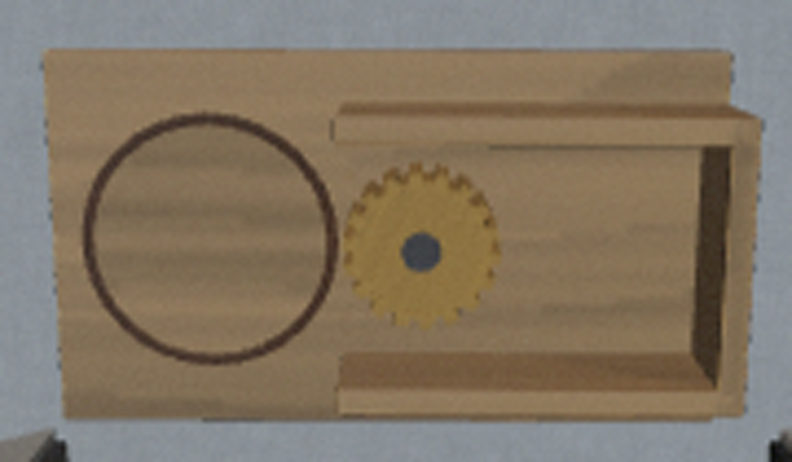

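```bash
python3 -m handwheel '[{"translation":[0.0016,0.0004,-0.03],"delta_rot":[0,0,0],"jaw":0.8},{"translation":[0,0,-0.04],"delta_rot":[0,0,0],"jaw":0.75},{"translation":[0,0,-0.04],"delta_rot":[0,0,0],"jaw":0.75},{"translation":[0,0,-0.035],"delta_rot":[0,0,0],"jaw":0.75},{"translation":[0,0,-0.02],"delta_rot":[0,0,0],"jaw":0.75},{"translation":[0,0,-0.012],"delta_rot":[0,0,0],"jaw":0.75},{"translation":[0,0,-0.006],"delta_rot":[0,0,0],"jaw":0.75},{"translation":[0,0,-0.003],"delta_rot":[0,0,0],"jaw":0.75},{"translation":[0,0,0],"delta_rot":[0,0,0],"jaw":0.75}]'
python3 - <<'E'
from h import *
p=get_image('wrist');save(p,'w9')
E
```

```text
t: 16.1
tool_pos: [0.6071, 0.0095, 0.0117]
ee_rot: [0.0, 0.695, 0.719, 0.0]
force: [0.2, 0.4, 0.6]
finger_gap: 0.751
```

View pics/w9.png

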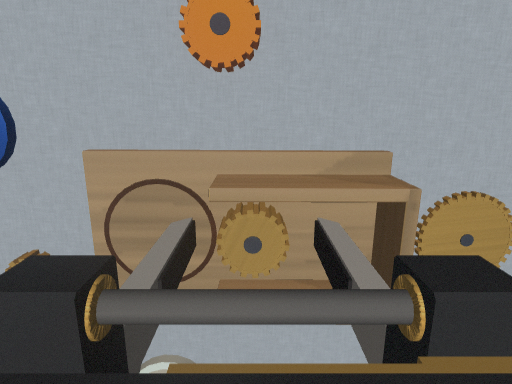

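```bash
python3 -m handwheel '[{"translation":[0,0,0],"delta_rot":[0,0,0],"jaw":0.55},{"translation":[0,0,0],"delta_rot":[0,0,0],"jaw":0.45},{"translation":[0,0,0],"delta_rot":[0,0,0],"jaw":0.3},{"translation":[0,0,0],"delta_rot":[0,0,0],"jaw":0.1},{"translation":[0,0,0],"delta_rot":[0,0,0],"jaw":0},{"translation":[0,0,0],"delta_rot":[0,0,0],"jaw":0},{"translation":[0,0,0],"delta_rot":[0,0,0],"jaw":0}]'
```

```text
t: 17.02
tool_pos: [0.6068, 0.0095, 0.0112]
ee_rot: [-0.0, 0.695, 0.719, -0.0]
force: [-0.7, 0.6, 1.0]
finger_gap: 0.418
```

```bash
python3 -m handwheel '[{"translation":[0,0,0.005],"delta_rot":[0,0,0],"jaw":0},{"translation":[0,0,0.02],"delta_rot":[0,0,0],"jaw":0},{"translation":[0,0,0.035],"delta_rot":[0,0,0],"jaw":0},{"translation":[0,0,0.04],"delta_rot":[0,0,0],"jaw":0},{"translation":[-0.01,0.01,0.04],"delta_rot":[0,0,0],"jaw":0},{"translation":[-0.02,0.03,0.02],"delta_rot":[0,0,0],"jaw":0},{"translation":[-0.02,0.04,0],"delta_rot":[0,0,0.01],"jaw":0},{"translation":[-0.02,0.045,0],"delta_rot":[0,0,0.02],"jaw":0},{"translation":[-0.002,0.045,0],"delta_rot":[0,0,0.02],"jaw":0},{"translation":[0,0.03,0],"delta_rot":[0,0,0],"jaw":0}]'
python3 - <<'E'
from h import *
import pickle
p=get_image('wrist');save(p,'w10');pickle.dump(p,open('w10.pkl','wb'))
s=get_image('scene');save(s,'s10')
E
```

```text
t: 18.27
tool_pos: [0.5344, 0.2113, 0.1728]
ee_rot: [0.0, 0.676, 0.737, 0.001]
force: [1.2, 0.2, -1.6]
finger_gap: 0.414
```

View pics/w10.png

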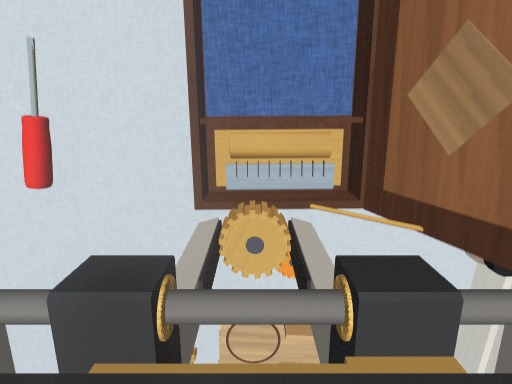

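View pics/s10.png

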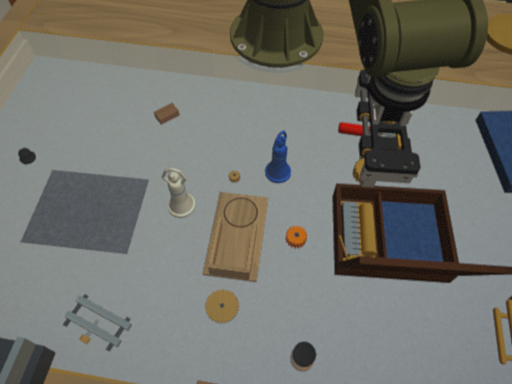

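```bash
python3 -m handwheel '[{"translation":[0,0.03,0],"delta_rot":[0,0,0],"jaw":0},{"translation":[0,0.04,0],"delta_rot":[0,0,0],"jaw":0},{"translation":[0,0.035,0],"delta_rot":[0,0,0],"jaw":0},{"translation":[0,0.018,0],"delta_rot":[0,0,0],"jaw":0},{"translation":[0,0,0],"delta_rot":[0,0,0],"jaw":0},{"translation":[0,0,0],"delta_rot":[0,0,0],"jaw":0}]'
python3 - <<'E'
from h import *
import pickle
p=get_image('wrist');save(p,'w11');pickle.dump(p,open('w11.pkl','wb'))
s=get_image('scene');save({'image':cv2.resize(s['image'][130:310,300:500],None,fx=3.3,fy=3.3)},'s11')
E
```

```text
t: 19.12
tool_pos: [0.5351, 0.3312, 0.1713]
ee_rot: [0.0, 0.677, 0.736, -0.0]
force: [-1.0, -0.1, -1.5]
finger_gap: 0.421
```

View pics/w11.png

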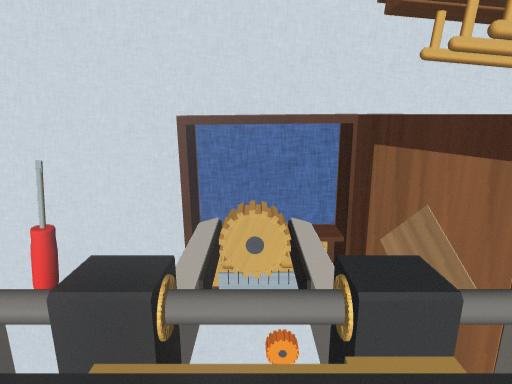

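View pics/s11.png

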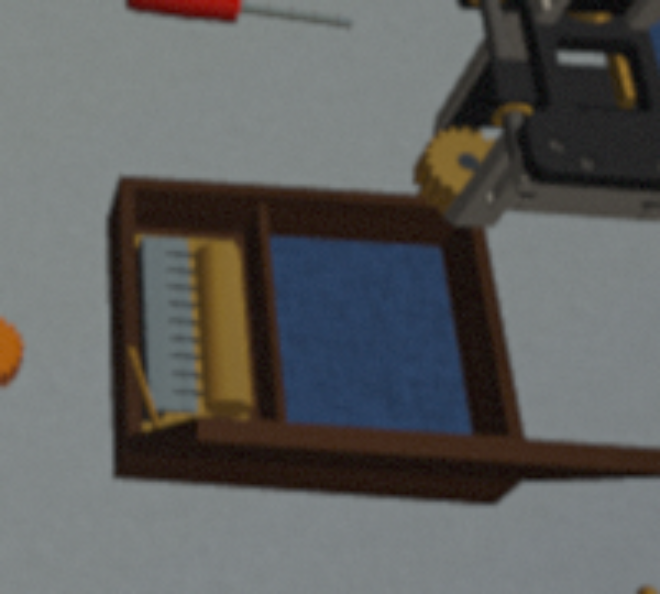

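```bash
python3 - <<'E'
from h import *
import pickle
np.set_printoptions(precision=4,suppress=True)
p=pickle.load(open('w11.pkl','rb'))
print(np.array(p['world_from_camera'])[:3,3])
print('floor',[atz(p,*q,.0065) for q in [(196,124),(340,123),(198,225),(336,225)]])
print('rim',[atz(p,*q,.05) for q in [(178,116),(357,115)]],'partition top',[atz(p,*q,.0485) for q in [(338,228),(338,240)]])
s=get_image('scene')
S=lambda x,y,z:atz(s,300+x/3.3,130+y/3.3,z)
print('S floor',S(271,235,.0065),S(441,245,.0065),S(471,432,.0065),'part top',S(257,203,.0485),S(269,203,.0485),'rim left',S(474,225,.05),S(122,180,.05),S(484,225,.05))
print('wheel pts',tri([(p,255,245),(s,300+470/3.3,130+160/3.3)]), observe()['tool_pos'])
E
```

```text
[0.5291 0.4013 0.3507]
floor [array([0.4694, 0.3844, 0.0065]), array([0.62  , 0.3981, 0.0065]), array([0.4762, 0.2725, 0.0065]), array([0.6321, 0.2855, 0.0065])]
rim [array([0.4603, 0.3923, 0.05  ]), array([0.6229, 0.4069, 0.05  ])] partition top [array([0.622 , 0.2967, 0.0485]), array([0.6239, 0.284 , 0.0485])]
S floor [0.4771 0.2821 0.0065] [0.4669 0.3842 0.0065] [0.5885 0.3945 0.0065] part top [0.4833 0.2635 0.0485] [0.4822 0.2704 0.0485] rim left [0.4784 0.3872 0.05  ] [0.4815 0.1844 0.05  ] [0.4775 0.3929 0.05  ]
wheel pts [0.5353 0.3313 0.1882] [0.5351 0.3315 0.1714]
```

```bash
python3 -m handwheel '[{"translation":[0,0.002,-0.02],"delta_rot":[0,0,0],"jaw":0},{"translation":[0,0,-0.035],"delta_rot":[0,0,0],"jaw":0},{"translation":[0,0,-0.035],"delta_rot":[0,0,0],"jaw":0},{"translation":[0,0,-0.03],"delta_rot":[0,0,0],"jaw":0},{"translation":[0,0,-0.02],"delta_rot":[0,0,0],"jaw":0},{"translation":[0,0,-0.01],"delta_rot":[0,0,0],"jaw":0},{"translation":[0,0,-0.005],"delta_rot":[0,0,0],"jaw":0},{"translation":[0,0,-0.003],"delta_rot":[0,0,0],"jaw":0},{"translation":[0,0,0],"delta_rot":[0,0,0],"jaw":0}]'
```

```text
t: 20.4
tool_pos: [0.535, 0.3346, 0.0136]
ee_rot: [0.0, 0.677, 0.736, 0.0]
force: [-1.2, 0.9, -1.6]
finger_gap: 0.42
```

```bash
python3 -m handwheel '[{"translation":[0,0,-0.001],"delta_rot":[0,0,0],"jaw":0},{"translation":[0,0,-0.001],"delta_rot":[0,0,0],"jaw":0},{"translation":[0,0,-0.001],"delta_rot":[0,0,0],"jaw":0},{"translation":[0,0,0],"delta_rot":[0,0,0],"jaw":0}]'
```

```text
t: 20.9
tool_pos: [0.5348, 0.3344, 0.01]
ee_rot: [-0.0, 0.677, 0.736, -0.0]
force: [-0.3, -0.5, -2.4]
finger_gap: 0.415
```

```bash
python3 -m handwheel '[{"translation":[0,0,-0.0006],"delta_rot":[0,0,0],"jaw":0},{"translation":[0,0,0],"delta_rot":[0,0,0],"jaw":0}]'
```

```text
t: 21.15
tool_pos: [0.5348, 0.3345, 0.0095]
ee_rot: [-0.0, 0.677, 0.736, -0.0]
force: [-0.4, 0.5, -1.6]
finger_gap: 0.419
```

```bash
python3 -m handwheel '[{"translation":[0,0,-0.0004],"delta_rot":[0,0,0],"jaw":0},{"translation":[0,0,0],"delta_rot":[0,0,0],"jaw":0}]'
```

```text
t: 21.4
tool_pos: [0.5349, 0.3345, 0.0092]
ee_rot: [0.0, 0.677, 0.736, 0.0]
force: [-0.2, 0.4, -1.4]
finger_gap: 0.42
```

```bash
python3 -m handwheel '[{"translation":[0,0,-0.0005],"delta_rot":[0,0,0],"jaw":0},{"translation":[0,0,0],"delta_rot":[0,0,0],"jaw":0}]'; python3 -m handwheel '[{"translation":[0,0,-0.0004],"delta_rot":[0,0,0],"jaw":0},{"translation":[0,0,0],"delta_rot":[0,0,0],"jaw":0}]'
```

```text
t: 21.65
tool_pos: [0.5349, 0.3345, 0.0092]
ee_rot: [0.0, 0.677, 0.736, 0.0]
force: [-3.7, -1.7, 5.6]
finger_gap: 0.418
t: 21.9
tool_pos: [0.5349, 0.3345, 0.0092]
ee_rot: [0.0, 0.677, 0.736, 0.0]
force: [-5.2, -3.3, 8.8]
finger_gap: 0.417
```

Contact at about 0.0092. Relax and release.

```bash
python3 -m handwheel '[{"translation":[0,0,0.0007],"delta_rot":[0,0,0],"jaw":0},{"translation":[0,0,0],"delta_rot":[0,0,0],"jaw":0.44},{"translation":[0,0,0],"delta_rot":[0,0,0],"jaw":0.5},{"translation":[0,0,0],"delta_rot":[0,0,0],"jaw":0.6},{"translation":[0,0,0],"delta_rot":[0,0,0],"jaw":0.65},{"translation":[0,0,0.01],"delta_rot":[0,0,0],"jaw":0.65},{"translation":[0,0,0.03],"delta_rot":[0,0,0],"jaw":0.65},{"translation":[0,0,0.045],"delta_rot":[0,0,0],"jaw":0.65},{"translation":[0,0,0.05],"delta_rot":[0,0,0],"jaw":0.65},{"translation":[0,0,0.04],"delta_rot":[0,0,0],"jaw":1}]'
python3 - <<'E'
from h import *
p=get_image('wrist');save(p,'w12')
s=get_image('scene');save({'image':cv2.resize(s['image'][130:310,130:480],None,fx=2.2,fy=2.2)},'s12')
import pickle;pickle.dump(s,open('s12.pkl','wb'))
E
```

```text
t: 23.15
tool_pos: [0.5349, 0.3345, 0.187]
ee_rot: [0.0, 0.677, 0.736, 0.001]
force: [-1.1, -0.0, -0.5]
finger_gap: 0.721
```

View pics/w12.png

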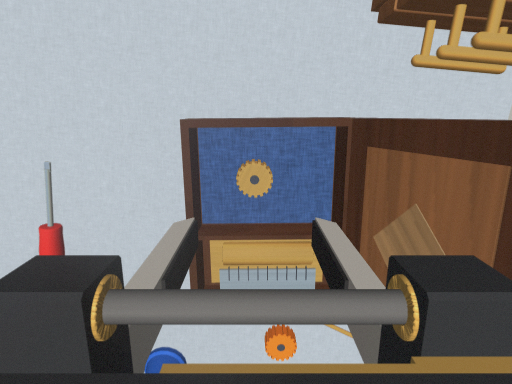

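View pics/s12.png

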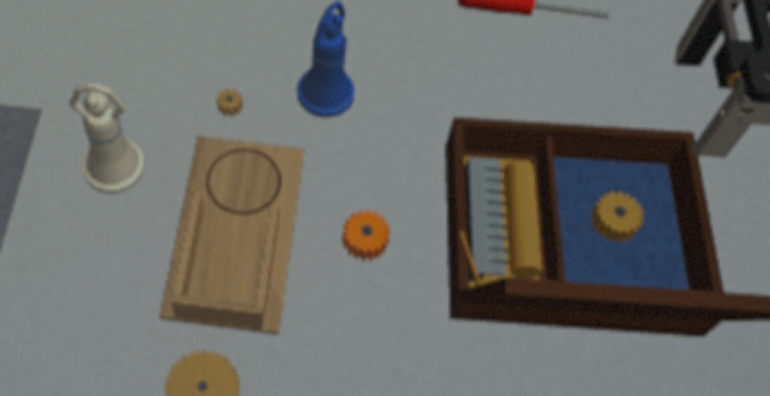

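```bash
python3 -m handwheel '[{"translation":[0,-0.025,0.01],"delta_rot":[0,0,0],"jaw":0.65},{"translation":[0,-0.045,0.005],"delta_rot":[0,0,0],"jaw":0.65},{"translation":[0,-0.055,0],"delta_rot":[0,0,0],"jaw":0.65},{"translation":[0,-0.055,0],"delta_rot":[0,0,0],"jaw":0.65},{"translation":[0,-0.055,0],"delta_rot":[0,0,0],"jaw":0.8},{"translation":[0.004,-0.055,0],"delta_rot":[0,0,-0.02],"jaw":1},{"translation":[0.004,-0.055,0],"delta_rot":[0,0,-0.02],"jaw":1},{"translation":[0.004,-0.055,0],"delta_rot":[0,0,-0.01],"jaw":1},{"translation":[0.004,-0.035,0],"delta_rot":[0,0,0],"jaw":1},{"translation":[0,-0.013,0],"delta_rot":[0,0,0],"jaw":1}]'
python3 -m handwheel '[{"translation":[0,0,0],"delta_rot":[0,0,0],"jaw":1},{"translation":[0,0,0],"delta_rot":[0,0,0],"jaw":1}]'
python3 - <<'E'
from h import *
p=get_image('wrist');save(p,'w13')
import pickle;pickle.dump(p,open('w13.pkl','wb'))
B=cv2.resize(p['image'][120:260,180:330],None,fx=4,fy=4);save({'image':B},'w13c')
E
```

```text
t: 24.5
tool_pos: [0.5499, -0.1158, 0.1983]
ee_rot: [-0.001, 0.696, 0.718, -0.0]
force: [0.3, 1.0, 0.3]
finger_gap: 0.998
t: 24.75
tool_pos: [0.5506, -0.1125, 0.1989]
ee_rot: [-0.0, 0.695, 0.719, -0.0]
force: [-0.5, -0.2, -0.4]
finger_gap: 1.002
```

View pics/w13.png

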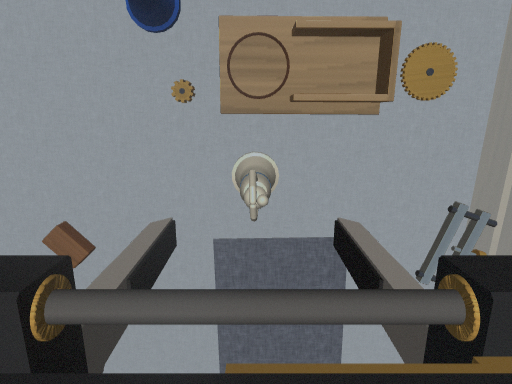

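View pics/w13c.png

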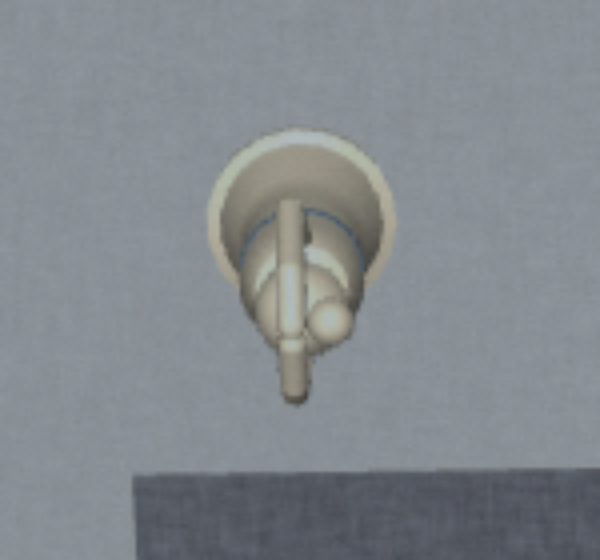

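```bash
python3 - <<'E'
from h import *
import pickle
p=pickle.load(open('w13.pkl','rb'))
print(atz(p,255.3,175.3,.003), atz(p,258.5,65.5,.008),observe()['tool_pos'])
E
python3 -m handwheel '[{"translation":[0.0005,-0.001,-0.02],"delta_rot":[0,0,0],"jaw":1},{"translation":[0,0,-0.035],"delta_rot":[0,0,0],"jaw":1},{"translation":[0,0,-0.035],"delta_rot":[0,0,0],"jaw":1},{"translation":[0,0,-0.03],"delta_rot":[0,0,0],"jaw":1},{"translation":[0,0,-0.02],"delta_rot":[0,0,0],"jaw":1},{"translation":[0,0,-0.01],"delta_rot":[0,0,0],"jaw":1},{"translation":[0,0,-0.007],"delta_rot":[0,0,0],"jaw":1},{"translation":[0,0,0],"delta_rot":[0,0,0],"jaw":1}]'
python3 - <<'E'
from h import *
p=get_image('wrist');save(p,'w14')
E
```

```text
[ 0.55200742 -0.1146726   0.003     ] [0.55101841 0.00735878 0.008     ] [ 0.55073228 -0.11244562  0.19896452]
t: 25.8
tool_pos: [0.5514, -0.1143, 0.0421]
ee_rot: [0.0, 0.695, 0.719, 0.0]
force: [0.4, -0.2, -0.4]
finger_gap: 0.998
```

View pics/w14.png

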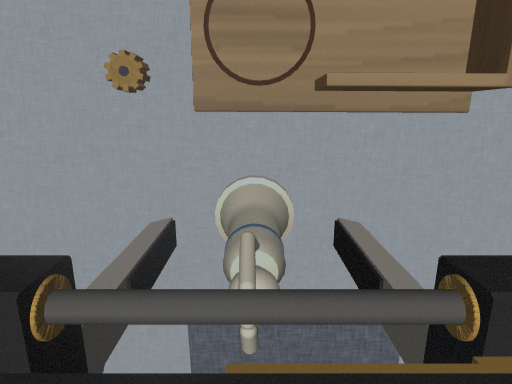

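```bash
python3 -m handwheel '[{"translation":[0,0,0],"delta_rot":[0,0,0],"jaw":0.5},{"translation":[0,0,0],"delta_rot":[0,0,0],"jaw":0.4},{"translation":[0,0,0],"delta_rot":[0,0,0],"jaw":0.35},{"translation":[0,0,0],"delta_rot":[0,0,0],"jaw":0.3},{"translation":[0,0,0],"delta_rot":[0,0,0],"jaw":0.15},{"translation":[0,0,0],"delta_rot":[0,0,0],"jaw":0},{"translation":[0,0,0],"delta_rot":[0,0,0],"jaw":0},{"translation":[0,0,0],"delta_rot":[0,0,0],"jaw":0},{"translation":[0,0,0],"delta_rot":[0,0,0],"jaw":0}]'
```

```text
t: 26.98
tool_pos: [0.5513, -0.1145, 0.0419]
ee_rot: [-0.0, 0.695, 0.719, -0.0]
force: [0.0, -0.6, -0.1]
finger_gap: 0.314
```

```bash
python3 -m handwheel '[{"translation":[0,0,0.004],"delta_rot":[0,0,0],"jaw":0},{"translation":[0,0,0.012],"delta_rot":[0,0,0],"jaw":0},{"translation":[0,0,0.02],"delta_rot":[0,0,0],"jaw":0},{"translation":[0,0.005,0.02],"delta_rot":[0,0,0],"jaw":0},{"translation":[0,0.02,0.004],"delta_rot":[0,0,0],"jaw":0},{"translation":[0,0.03,0],"delta_rot":[0,0,0],"jaw":0},{"translation":[0,0.03,0],"delta_rot":[0,0,0],"jaw":0},{"translation":[0,0.025,0],"delta_rot":[0,0,0],"jaw":0},{"translation":[0,0.0105,-0.01],"delta_rot":[0,0,0],"jaw":0},{"translation":[0,0,-0.014],"delta_rot":[0,0,0],"jaw":0}]'
python3 -m handwheel '[{"translation":[0,0,-0.012],"delta_rot":[0,0,0],"jaw":0},{"translation":[0,0,-0.008],"delta_rot":[0,0,0],"jaw":0},{"translation":[0,0,-0.004],"delta_rot":[0,0,0],"jaw":0},{"translation":[0,0,0],"delta_rot":[0,0,0],"jaw":0}]'
python3 - <<'E'
from h import *
p=get_image('wrist');save(p,'w15')
p=get_image('scene');save({'image':cv2.resize(p['image'][140:260,180:300],None,fx=5,fy=5)},'s15')
E
```

```text
t: 28.22
tool_pos: [0.5511, 0.0066, 0.0769]
ee_rot: [-0.0, 0.695, 0.719, -0.0]
force: [-0.3, -1.1, -2.2]
finger_gap: 0.314
t: 28.72
tool_pos: [0.5513, 0.0057, 0.0538]
ee_rot: [-0.0, 0.695, 0.719, -0.0]
force: [0.2, 0.4, -2.0]
finger_gap: 0.316
```

View pics/w15.png

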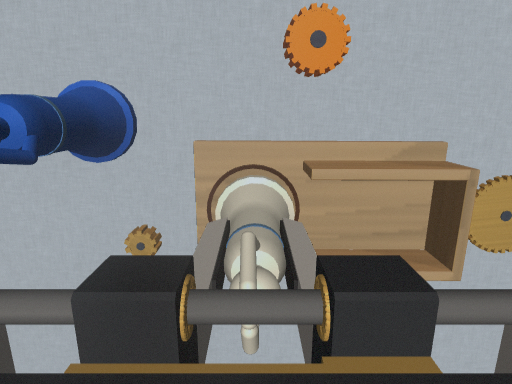

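View pics/s15.png

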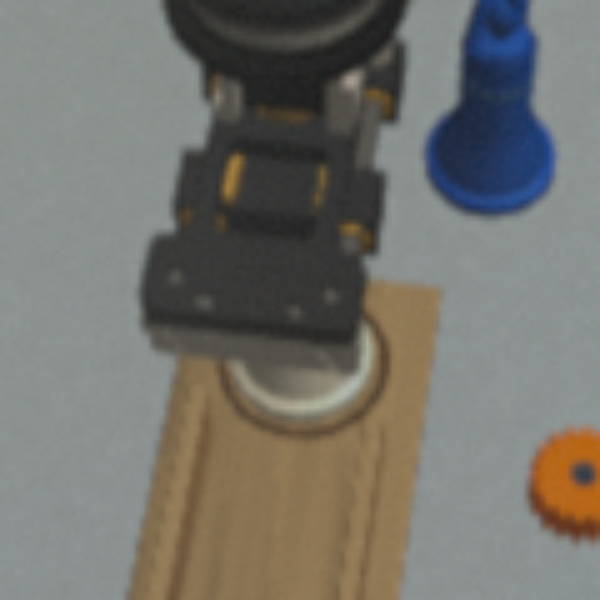

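```bash
python3 -m handwheel '[{"translation":[0,0,-0.0015],"delta_rot":[0,0,0],"jaw":0},{"translation":[0,0,-0.001],"delta_rot":[0,0,0],"jaw":0},{"translation":[0,0,-0.0005],"delta_rot":[0,0,0],"jaw":0},{"translation":[0,0,0],"delta_rot":[0,0,0],"jaw":0}]'; python3 -m handwheel '[{"translation":[0,0,-0.0004],"delta_rot":[0,0,0],"jaw":0},{"translation":[0,0,0],"delta_rot":[0,0,0],"jaw":0}]'
```

```text
t: 29.32
tool_pos: [0.5513, 0.006, 0.0509]
ee_rot: [-0.0, 0.695, 0.719, -0.0]
force: [-0.2, -0.3, -2.1]
finger_gap: 0.314
t: 29.58
tool_pos: [0.5513, 0.006, 0.0505]
ee_rot: [-0.0, 0.695, 0.719, -0.0]
force: [-0.2, 0.5, -1.6]
finger_gap: 0.31
```

```bash
python3 -m handwheel '[{"translation":[0,0,-0.0004],"delta_rot":[0,0,0],"jaw":0},{"translation":[0,0,0],"delta_rot":[0,0,0],"jaw":0}]'; python3 -m handwheel '[{"translation":[0,0,-0.0003],"delta_rot":[0,0,0],"jaw":0},{"translation":[0,0,0],"delta_rot":[0,0,0],"jaw":0}]'
```

```text
t: 29.82
tool_pos: [0.5513, 0.006, 0.0501]
ee_rot: [-0.0, 0.695, 0.719, -0.0]
force: [-1.1, 0.0, -2.0]
finger_gap: 0.314
t: 30.08
tool_pos: [0.5513, 0.006, 0.0499]
ee_rot: [0.0, 0.695, 0.719, 0.0]
force: [-0.8, 0.1, -1.3]
finger_gap: 0.313
```

```bash
python3 -m handwheel '[{"translation":[0,0,-0.0003],"delta_rot":[0,0,0],"jaw":0},{"translation":[0,0,0],"delta_rot":[0,0,0],"jaw":0}]'
```

```text
t: 30.32
tool_pos: [0.5514, 0.006, 0.0499]
ee_rot: [0.0, 0.695, 0.719, 0.0]
force: [-3.4, -0.4, 5.2]
finger_gap: 0.313
```

```bash
python3 -m handwheel '[{"translation":[0,0,0.0002],"delta_rot":[0,0,0],"jaw":0},{"translation":[0,0,0],"delta_rot":[0,0,0],"jaw":0.34},{"translation":[0,0,0],"delta_rot":[0,0,0],"jaw":0.4},{"translation":[0,0,0],"delta_rot":[0,0,0],"jaw":0.6},{"translation":[0,0,0],"delta_rot":[0,0,0],"jaw":0.9},{"translation":[0,0,0],"delta_rot":[0,0,0],"jaw":1},{"translation":[0,0,0],"delta_rot":[0,0,0],"jaw":1},{"translation":[0,0,0.01],"delta_rot":[0,0,0],"jaw":1},{"translation":[0,0,0.03],"delta_rot":[0,0,0],"jaw":1},{"translation":[0,0,0.04],"delta_rot":[0,0,0],"jaw":1}]'
python3 -m handwheel '[{"translation":[0,0,0.04],"delta_rot":[0,0,0],"jaw":1},{"translation":[0,0,0.04],"delta_rot":[0,0,0],"jaw":1},{"translation":[0,0,0.03],"delta_rot":[0,0,0],"jaw":1},{"translation":[0,-0.03,0.01],"delta_rot":[0,0,0],"jaw":1},{"translation":[0,-0.05,0],"delta_rot":[0,0,0],"jaw":1},{"translation":[0,-0.05,0],"delta_rot":[0,0,0],"jaw":1},{"translation":[0,0,0],"delta_rot":[0,0,0],"jaw":1},{"translation":[0,0,0],"delta_rot":[0,0,0],"jaw":1}]'
python3 - <<'E'
from h import *
import pickle
p=get_image('wrist');save(p,'w16')
s=get_image('scene');save({'image':cv2.resize(s['image'][130:310,130:480],None,fx=2.2,fy=2.2)},'s16')
pickle.dump((p,s),open('f.pkl','wb'))
save({'image':cv2.resize(s['image'][150:250,190:290],None,fx=6,fy=6)},'s16c')
E
```

```text
t: 31.58
tool_pos: [0.5509, 0.006, 0.1308]
ee_rot: [-0.0, 0.695, 0.719, -0.0]
force: [0.4, -0.1, 0.2]
finger_gap: 1.001
t: 32.58
tool_pos: [0.5513, -0.1236, 0.2502]
ee_rot: [0.0, 0.695, 0.719, 0.0]
force: [0.2, -0.5, 0.6]
finger_gap: 1.004
```

View pics/w16.png

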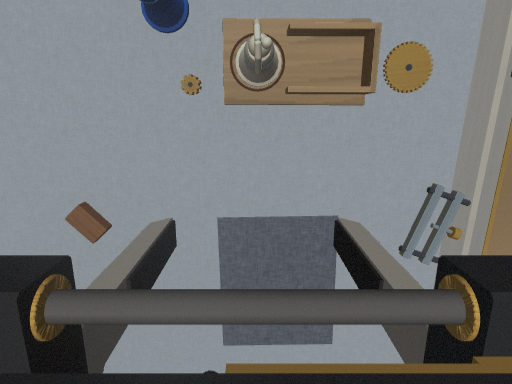

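View pics/s16.png

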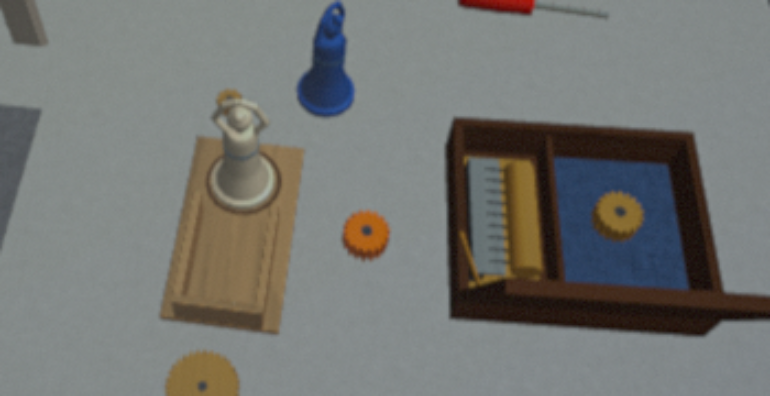

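View pics/s16c.png

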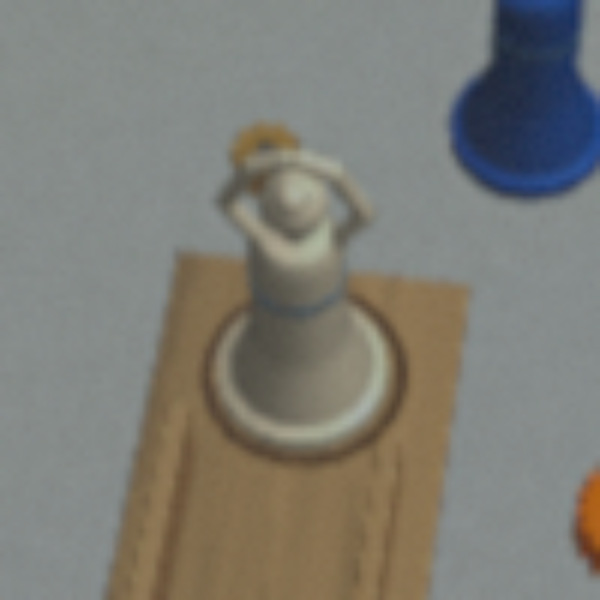

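The pictures show her upright inside the ring with an even margin, and the brass wheel flat in the lined compartment; the arm is clear of both.

```bash
python3 -c "
from plant import *
print(job_done()); print(observe()['t'])"
```

```text
the job is handed in; nothing more can be done
None
the job is handed in; nothing more can be done
```

The job is done and handed in. I stood the dancer aside on the bare glass, laid the brass pinion wheel flat in the empty lined compartment, and put the dancer back on her marked spot. It took about 33 s of the 72 s allowed.

- **Last pictures:** the scene and wrist views show her upright inside the ring with an even margin. The wheel lies flat on the blue lining, well clear of the walls. The gripper was open and well clear of both.
- **Forces:** the readings I took at the end of each move peaked at about 13 N, during set-down, well under the limits. I did not record the peaks in between.
- **First grip failed:** with the jaws across the stand they stopped at about 46 mm, apparently on her raised arms rather than the gown. I opened them, turned the gripper 90° and gripped the gown at 30 mm. She stood still in the pictures taken before and after.
- **Small disagreements:** the views differed by about 1–2 mm on where the ring's centre is. I therefore put her back by the recorded grasp position and checked her against the ring in the pictures. One wheel height, from the wrist and top cameras, came out about 4 mm low. The other views and the contact heights matched the task text.
- **After hand-in:** no further reading was available, so the final second was not checked.

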